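# Park the collet at the top of its sloped gutter

## Robot

A 6-joint arm with a two-finger parallel gripper is mounted at the origin on the work surface. World frame = base frame: x ahead of the robot, y to its left, z up, the work surface at z = 0. Lengths are in mm, angles in rad, forces in N, time in s.
With the tool pointing down it reaches from about 250 to 725 mm from the base axis. Payload 4 kg.
Tool frame: the origin (TCP) lies at the centre of the arm's flange, where the gripper is bolted on; the fingertips stand 173 mm ahead of it and the grasp point (between the pads) lies 155 mm ahead of it; z points along the fingers, y is the line along which they close (so a half turn about z gives the same grasp; the last joint's range is limited). The gripper opens to 85 mm and grips with 20 to 120 N. Pads are 22 mm wide; open, the fingers measure 114 mm over their backs; the gripper's body (76 mm by 85 mm) begins 54 mm behind the grasp point. The pads swing forward as they close: fully open they stand 13 mm farther back than shut.
Start: joints at [1.149, 0.241, 0.005, 1.335, 0, 1.571], TCP at [204.7, 456.178, 404.706] pointing down, gripper open.
Joint ranges: [-2.72, 2.72], [-1.05, 1.87], [-1.09, 1.28], [-1.99, 2.15], [-1.42, 1.44], [-3.14, 3.14]. Speed limits (rad/s): [2.79, 2.79, 3.14, 3.14, 3.14, 3.14].

## Interface

Orientations are given as a unit quaternion [w, x, y, z].
In Python, from rig import r, snapshot, calibration gives the robot as it stands.
- The arm moves only by the tool arm_command, never from a script. Its argument "increments" is a list of rows, each a list of 7 numbers: the turn, a rotation vector about the tool's x, y, z in units of 6 degrees (1.0 is 6 degrees), then the shift along the tool's x, y, z in units of 25 mm (1.0 is 25 mm), then the gripper command: -1 is fully open, 1 is shut, values between are in proportion. In form: [[wx, wy, wz, dx, dy, dz, jaw], ...]. A call has exactly 10 rows; each row shifts and turns the commanded pose from where the row before left it, along the tool's axes as they then stand; what a row does not reach is not made up. A row lasts 1/12 s, in which the tool goes at most 41.7 mm and 7.16 degrees, less where a joint would pass 70% of its speed; a pose out of reach is approached as far as the arm can. A call is refused whole if a number of a shift passes 1 or a number of a turn 1, either way. A call with a gripper value outside its range is refused whole. The fingers move at their own pace and stop on an object; "force" is the grip in N (left out, the last holds). Time passes only in rows, so rows that do not move let the fingers close, or fill a call up. It gives the time, the measured TCP pose, the force, the opening and the grip force at its end, in the units of the state.
- r.state(): the state, without advancing time (a new reading comes with each control period).
- snapshot(name): name is "scene" or "top" or "wrist"; returns the picture (480x640x3 uint8, blue, green, red); there is no depth.
- calibration(name): a dict with "camera_matrix" (3x3 intrinsics, pixels), "R" (3x3) and "t" (3): a world point X has camera coordinates R X + t; the wrist camera has in their place "hand_eye" (4x4, takes a point from camera to tool coordinates, whose origin is the TCP and whose axes are the flange's). Camera axes: x right, y down, z forward; pixel columns grow to the right and rows downward; lengths in mm; the calibration is good to about 2 mm. A picture is of the moment at which its call begins: read the wrist's pose just before it. calibration takes no time and is no camera call.
- r.sign_off(): hands the job in; it is judged then, once.
The state is a dict: "t": time; "joint_pos": joint angles; "joint_vel": joint speeds; "effort": joint torques, N m; "ee_pos": TCP position; "tool_rot": TCP orientation; "force": force on the tool from outside, world axes, zero at the start; "torque": the same for the moment, N m; "opening": finger opening in mm; "finger_force": force on a finger pad.
Only numpy, scipy, OpenCV 4.12 (cv2) and the standard library are available. Lean on these libraries where they do the work, as an engineer would, in place of code of your own. Each camera call takes 0.05 s, during which the arm holds its last target. There are 200 camera calls.

## Task

With the fingertips, push the brass collet up the sloped wooden gutter, over the small hump and home against the steel stop at the top, where it cannot roll back. Push it steadily and never lift it, flick it or let it run away down the slope. Then push the swinging steel keeper bar round until it lies fully across the gutter behind the collet, and leave everything else on the bench where it is.

Things in the scene. Friction and masses are not known exactly. Their poses are not given: they have to be found in the camera images.
- trough: Fixed wooden gutter, channel 300 mm long, 62 mm wide inside; side walls 6 mm thick, 12 mm high above its floor. Origin: on the channel floor's centre line at the low open end. x runs uphill along the floor (slope 7 degrees), y across, z square off the floor. Only the stop, keeper and collet rise above the walls. The floor from x = 0 to 60 mm is free for fingers. Place and heading vary.
- low_bar (a point): On the channel floor, at the middle of a rounded steel bar across it (two halves side by side), 5 mm proud, 65 mm up the gutter from its low end. The collet rests on its uphill side at the start, centre at gutter x = 80 mm, z = 20 mm.
- hump (a point): On the channel floor, at the middle of the steel hump across it, 2.5 mm proud, rounded, in two halves side by side, at gutter x = 237 mm.
- stop (a point): On the channel floor, at the foot of the downhill face of the steel stop plate, gutter x = 270 mm; the plate is as wide as the gutter and 36 mm high above the floor.
- collet_center (a point): Centre of the brass collet: a plain hollow-looking cylinder with dark slots, 40 mm diameter, 56 mm long, about 0.3 kg, loose, lying across the gutter (axis along the gutter's y) so that it rolls along it. It rolls back down freely unless it is beyond the hump. Pushing it over the hump takes roughly 5 to 12 N.
- seat (a point): Where the collet's centre lies when it is home, beyond the hump against the stop: x = 250 mm, z = 20 mm in the gutter's frame. Fixed to the gutter.
- pivot (a point): Pivot of the keeper, at the bar's mid-height: x = 220 mm, y = 47 mm, z = 22 mm in the gutter's frame (outside the +y wall). The keeper is a flat steel bar 80 mm long from the pivot, 10 mm wide, 14 mm tall (15.5 to 29.5 mm above the channel floor).
- keeper (a joint): Angle (rad) of the keeper bar about its pivot, axis square to the gutter floor. 0: points straight downhill (gutter -x) beside the wall; negative: swung outward (starts -0.7 to -0.1, limit -0.9); grows as the free end swings in over the gutter; 1.571 (limit): straight across, pointing to gutter -y. Stays where it is left; needs about 1 N at its end.
- keeper_post (a point): Middle of the upright 10 mm diameter post at the keeper's free end, 73 mm from the pivot, 10 mm above the bar's mid-height; the post rises from the bar to 50 mm above the channel floor.
- chuck: Bystander: blackened steel bayonet chuck, 80 mm diameter, about 54 mm tall, beyond the gutter's high end. Origin at the centre of its underside.
- bone_blank: Bystander: upright bone spindle blank, 28 mm diameter, 90 mm tall, about 115 mm to the -y side of the gutter's centre line. Origin at the centre of its underside.
- tool_rest: Bystander: red T-shaped tool rest, 60 mm round foot, bar 90 mm long, 85 mm tall, about 115 mm to the -y side of the gutter. Origin at the centre of its underside.
- wax_tin: Bystander: round metal tin, 58 mm diameter, 36 mm tall, about 115 mm to the -y side of the gutter. Origin at the centre of its underside.
- magnifier: Bystander: glass magnifier lying flat, 85 mm lens ring, handle 80 mm, 12 mm thick, about 125 mm to the +y side of the gutter's low half. Origin under the lens centre.
- bone_ring: Bystander: bone ring lying flat, 44 mm diameter, 16 mm tall, about 110 mm to the +y side, beyond the gutter's high end. Origin at the centre of its underside.
- brush: Bystander: hand brush 150 mm long lying along the gutter about 185 mm to its -y side.
There are look-alikes about, which are no part of the job. Leave any orange, red or turquoise look-alike of the part that bears collet_center alone.

How it is judged (in metres and radians):
On the way, in this order (a step that is already met when the one before it is completed fails the run):
1. the collet is pushed with the fingers on the upper part of the slope (x of collet_center in the frame of trough between 0.15 and 0.24 m and contact force between any of the fingers, the arm and collet above 0.1 N).
2. the collet lies home against the stop beyond the hump while the keeper is still open (distance between collet_center and seat below 0.006 m and value of joint keeper below 0.6 rad), for 0.2 s.
3. the keeper is swung across the gutter (value of joint keeper above 1.4 rad), for 0.2 s.
At the end, for the whole second after the job is handed in: The collet rests within 6 mm of its home place against the stop, the keeper lies across the gutter (angle above 1.4 rad, i.e. within 10 degrees of its limit), nothing moves (distance between collet_center and seat below 0.006 m and value of joint keeper above 1.4 rad and linear speed of collet below 0.02 m/s); the robot touches nothing.
It fails at once if the collet is lifted more than 15 mm off the gutter floor (z of collet_center in the frame of trough above 0.035 m).
It fails at once if the collet is flicked or runs away down the slope (faster than 0.45 m/s) (linear speed of collet above 0.45 m/s).
It fails at once if one of the other things on the bench is shifted by more than 20 mm (distance of any of chuck, bone_blank, tool_rest, wax_tin, magnifier, bone_ring, brush from where it was at the start of the episode above 0.02 m).
It fails at once if one of the standing things is tipped over (angle between any of chuck, bone_blank, tool_rest, wax_tin's own z axis and vertical above 0.5 rad).
It also fails if it takes over 53 s, if anything falls off the work surface, if the arm or the gripper's body presses on something with over 40 N, if the wrist force passes 120 N, or if a joint passes its speed limit or range.

## Working session

There is one attempt and no reset: what is moved stays moved. The work goes in short steps, Python scripts to look and compute and a tool call to move; the robot and the scene stay as the last step left them, time stands still between calls to the robot, and variables do not carry over. Pictures are saved under pics/ and viewed, at most 10 in all, crops included, and the job is handed in when it is done.

Besides the shell and the picture viewer there is one more tool, called after "Call:" as name(argument=value, ...), one argument or row to a line, values as JSON. arm_command: Moves the arm, as the interface text tells. Its arguments: {"type":"object","properties":{"increments":{"type":"array","items":{"type":"array","items":{"type":"number"}}},"force":{"type":"number"}},"required":["increments"]}

```bash
mkdir -p pics
python3 - <<'E'
from rig import r,snapshot,calibration
import cv2
s=r.state();print(s)
for n in("scene","top"):
    im=snapshot(n);cv2.imwrite(f"pics/{n}0.png",im)
    c=calibration(n);print(n,c)
print(calibration("wrist"))
E
```

```text
{'t': 0.0, 'joint_pos': array([1.14898625e+00, 2.41415797e-01, 3.70325463e-03, 1.33522698e+00,
       3.33244653e-05, 1.57078807e+00]), 'joint_vel': array([ 0.00093891,  0.00108606,  0.00130414, -0.00019264,  0.0002151 ,
       -0.00105517]), 'effort': array([-2.44581970e-04, -3.72313857e+01,  2.52407992e+01,  1.69172109e-02,
       -1.76356471e-04, -8.43232577e-07]), 'ee_pos': array([204.58684627, 455.91914509, 403.80317774]), 'tool_rot': array([-2.40631403e-04,  2.09340828e-01,  9.77842149e-01, -1.04436620e-03]), 'force': array([-0.92261589,  0.37684976, -0.11866336]), 'torque': array([ 2.24542107e-02,  8.54213191e-06, -2.95237084e-02]), 'finger_force': 0.0, 'opening': 85.35761727490902}
scene {'camera_matrix': array([[466.32116825,   0.        , 316.62852635],
       [  0.        , 466.32116825, 233.34571703],
       [  0.        ,   0.        ,   1.        ]]), 'R': array([[-0.85113241,  0.52489577,  0.00761929],
       [ 0.29343064,  0.48774042, -0.8221969 ],
       [-0.43528391, -0.69756269, -0.56915218]]), 't': array([ 554.11398941, -114.62484625, 1103.80049658])}
top {'camera
[... 237 characters left out ...]
[-9.87707628e-01,  2.55115201e-02, -1.54216741e-01],
       [ 1.54283181e-01,  6.44988386e-04, -9.88026459e-01]]), 't': array([  -8.39749583,  617.61443156, 1143.90311288])}
{'camera_matrix': array([[422.41144481,   0.        , 324.98194129],
       [  0.        , 422.41144481, 232.69346029],
       [  0.        ,   0.        ,   1.        ]]), 'hand_eye': array([[-7.05123631e-04, -9.56256691e-01, -2.92528022e-01,
         7.64057061e+01],
       [ 9.99999639e-01, -5.35323810e-04, -6.60505615e-04,
        -1.09729331e-01],
       [ 4.75015698e-04, -2.92528382e-01,  9.56256723e-01,
         3.01580190e+01],
       [ 0.00000000e+00,  0.00000000e+00,  0.00000000e+00,
         1.00000000e+00]])}
```

View pics/top0.png

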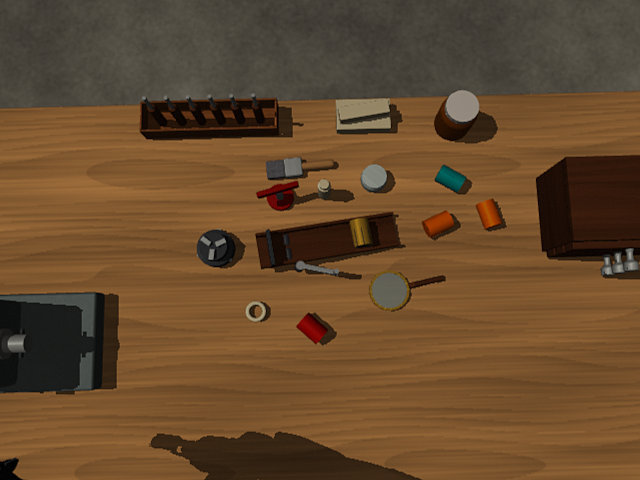

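View pics/scene0.png

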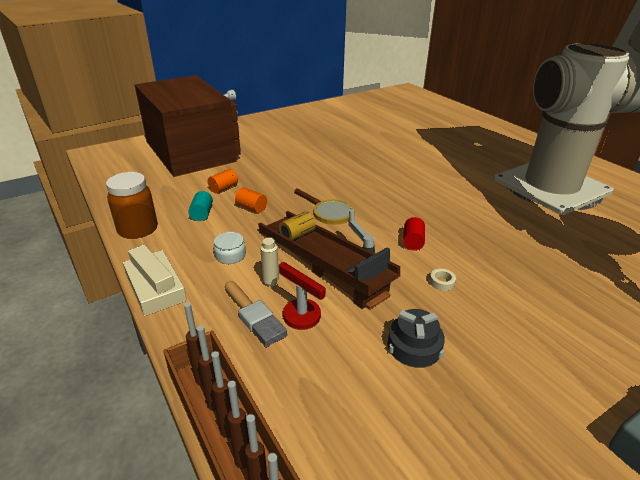

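The brass collet is at top (361,232) and scene (297,226). Things it could be taken for, in top pixels: orange at (439,223) and (489,214), turquoise at (451,178), red at (312,328). The brass one in the gutter matches the description. The gutter runs uphill to the left in the top view, with the keeper on the lower (near) side.

```bash
cat > h.py <<'E'
import numpy as np,cv2
from rig import r,snapshot,calibration
from scipy.spatial.transform import Rotation as Ro
def cam(n,s=None):
    c=calibration(n);K=c["camera_matrix"]
    if n!="wrist": R=c["R"];t=c["t"]
    else:
        s=s or r.state();q=s["tool_rot"];T=np.eye(4);T[:3,:3]=Ro.from_quat(q[[1,2,3,0]]).as_matrix();T[:3,3]=s["ee_pos"]
        M=np.linalg.inv(T@c["hand_eye"]);R=M[:3,:3];t=M[:3,3]
    return K,R,t
def ray(c,uv):
    K,R,t=c;d=R.T@np.linalg.solve(K,[uv[0],uv[1],1.]);return -R.T@t,d/np.linalg.norm(d)
def plane(c,uv,z):
    o,d=ray(c,uv);return o+d*(z-o[2])/d[2]
def tri(c1,a,c2,b):
    P=lambda c:c[0]@np.c_[c[1],c[2]]
    X=cv2.triangulatePoints(P(c1),P(c2),np.array(a,float).reshape(2,1),np.array(b,float).reshape(2,1));return (X[:3]/X[3])[:,0]
def proj(c,X):
    p=c[0]@(c[1]@np.asarray(X,float)+c[2]);return p[:2]/p[2]
E
python3 - <<'E'
from h import *
a=cv2.imread("pics/top0.png");b=cv2.imread("pics/scene0.png")
A=cv2.resize(a[195:285,240:420],None,fx=4,fy=4,interpolation=cv2.INTER_CUBIC)
cv2.imwrite("pics/c1.png",A)
ct,cs=cam("top"),cam("scene")
for u in [(361,232),(400,230),(258,250),(302,267),(360,277)]: print(u,plane(ct,u,45).round())
m=[]
for im,(x0,y0,x1,y1) in((a,(330,200,400,260)),(b,(270,200,320,250))):
    h=cv2.cvtColor(im,cv2.COLOR_BGR2HSV);k=cv2.inRange(h,(18,100,60),(32,255,255));z=np.zeros_like(k);z[y0:y1,x0:x1]=k[y0:y1,x0:x1]
    n,_,st,ce=cv2.connectedComponentsWithStats(z);i=1+st[1:,4].argmax();print(st[i],ce[i]);m.append(ce[i])
print(tri(ct,m[0],cs,m[1]))
E
```

```text
(361, 232) [ 631. -107.   45.]
(400, 230) [ 633. -189.   45.]
(258, 250) [598. 112.  45.]
(302, 267) [559.  20.  45.]
(360, 277) [ 535. -101.   45.]
[350 218  20  29 421] [359.27790974 231.35391924]
[279 211  37  29 591] [298.70050761 224.26734349]
[ 630.58178552 -102.00022019   46.33302259]
```

View pics/c1.png

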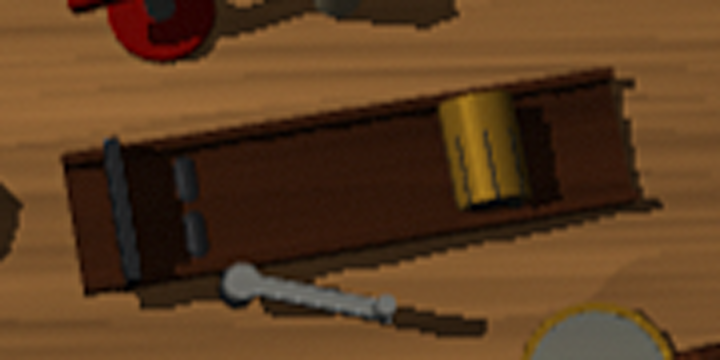

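Crop check: the brass cylinder lies across the channel at the low end, clear of the orange, red and turquoise look-alikes, so the choice holds. Its triangulated centre is about (630,-102,46). Next I go for a closer look with the wrist camera.

Call:
arm_command(
  increments=[
    [0,0,0.97,0,0,0,0.4],
    [0,0,0.97,0,0,0,0.4],
    [0,0,0.97,0,0,0,0.4],
    [0,0,0.97,0,0,0,0.4],
    [0,0,0.97,0,0,0,0.4],
    [0,0,0.97,0,0,0,0.4],
    [0,0,0.97,0,0,0,0.4],
    [0,0,0.97,0,0,0,0.4],
    [0,0,0.97,0,0,0,0.4],
    [0,0,0.97,0,0,0,0.4],
  ],
)

```text
t: 0.93
ee_pos: [204.6, 456.0, 404.2]
tool_rot: [0.0, 0.66, 0.751, -0.001]
force: [-0.3, 0.5, -0.3]
opening: 25.6
finger_force: 0.0
```

Call:
arm_command(
  increments=[
    [0,0,0,-1,0.69,0,0.4],
    [0,0,0,-1,0.69,0,0.4],
    [0,0,0,-1,0.69,0,0.4],
    [0,0,0,-1,0.69,0,0.4],
    [0,0,0,-1,0.69,0,0.4],
    [0,0,0,-1,0.69,0,0.4],
    [0,0,0,-1,0.69,0,0.4],
    [0,0,0,-1,0.69,0,0.4],
    [0,0,0,-1,0.69,0,0.4],
    [0,0,0,-1,0.69,0,0.4],
  ],
)

```text
t: 1.77
ee_pos: [409.5, 229.9, 404.4]
tool_rot: [-0.0, 0.658, 0.753, -0.0]
force: [0.5, -0.1, -0.5]
opening: 25.6
finger_force: 0.0
```

Call:
arm_command(
  increments=[
    [0,0,0,-1,0.69,0,0.4],
    [0,0,0,-1,0.69,0,0.4],
    [0,0,0,-1,0.69,0,0.4],
    [0,0,0,-1,0.69,0,0.4],
    [0,0,0,-1,0.69,0,0.4],
    [0,0,0,-1,0.69,0,0.4],
    [0,0,0,-1,0.69,0,0.4],
    [0,0,0,-1,0.69,0,0.4],
    [0,0,0,-1,0.69,0,0.4],
    [0,0,0,0,0,0,0.4],
  ],
)

```text
t: 2.6
ee_pos: [595.2, 25.0, 403.1]
tool_rot: [0.001, 0.66, 0.751, -0.001]
force: [0.3, 0.7, 0.1]
opening: 25.7
finger_force: 0.0
```

Run:
```python
from h import *
import pickle
s=r.state();im=snapshot("wrist");cv2.imwrite("pics/w1.png",im);pickle.dump(s,open("w1.pkl","wb"))
print(s["t"],s["ee_pos"],s["tool_rot"],s["opening"],s["force"],s["joint_pos"])
```

```text
2.6 [595.24851988  24.99797173 403.12777073] [ 6.84041494e-04  6.60440475e-01  7.50877792e-01 -6.72932732e-04] 25.667405814328877 [0.31383454 0.71498877 0.07856729] [ 0.04239009  0.43512573  0.27784401  1.41345744 -0.00191826  1.48520129]
```

View pics/w1.png

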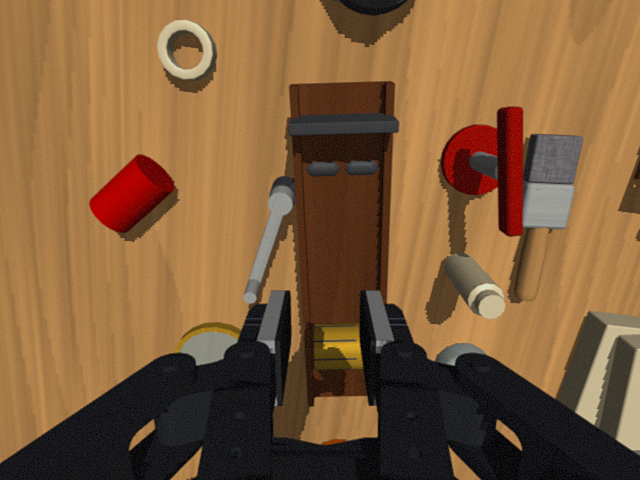

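The wrist view shows the gutter upright in the picture: stop at about (343,124), hump halves at (323,168) and (361,167), keeper pivot at (282,195), post at (250,297), collet between the fingers at (337,346). I'll zoom in to get accurate points.

Run:
```python
import cv2
a=cv2.imread("pics/w1.png")
A=cv2.resize(a[70:310,235:415],None,fx=2.5,fy=2.5,interpolation=cv2.INTER_CUBIC)
A=cv2.convertScaleAbs(A,alpha=1.6,beta=15)
cv2.imwrite("pics/c2.png",A)
```

```text
(no output)
```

View pics/c2.png

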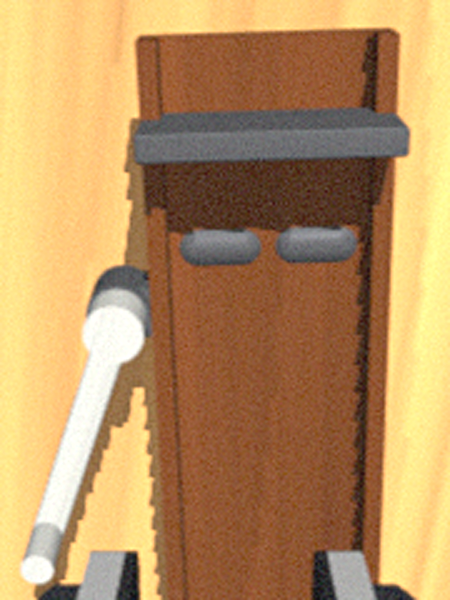

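```bash
cat > fit.py <<'E'
from h import *
import pickle
from scipy.optimize import least_squares
cw,ct,cs=cam("wrist",pickle.load(open("w1.pkl","rb"))),cam("top"),cam("scene")
obs=[(cw,(343.8,133.2),(270,0,36)),(cw,(342.4,168),(237,0,1.5)),(cw,(290.2,85.2),(300,37,12)),(cw,(394.2,82.8),(300,-37,12)),
(ct,(256.25,234.5),(300,-37,12)),(ct,(261.5,268.2),(300,37,12)),(ct,(287.5,250),(237,0,1.5)),(cw,(308,406),(0,37,12)),
(ct,(359.3,231.4),(80,0,28)),(cs,(298.7,224.3),(80,0,26))]
def G(p):
    R=(Ro.from_euler('z',p[3])*Ro.from_euler('y',-7,degrees=True)).as_matrix();return R,np.array(p[:3])
def res(p):
    R,t=G(p);return np.concatenate([proj(c,R@np.array(g)+t)-uv for c,uv,g in obs])
f=least_squares(res,[633,-185,17,np.radians(97)],loss="soft_l1",x_scale=[1,1,1,.01])
np.save("g.npy",f.x)
R,t=G(f.x);g=lambda X:R@np.array(X,float)+t
inv=lambda X:R.T@(np.array(X)-t)
if __name__=="__main__":
    print(f.x,np.degrees(f.x[3]));print(res(f.x).reshape(-1,2).round(1))
    # post top: ray to plane z_g=50
    for c,uv in((cw,(250.2,298)),(ct,(336.2,272))):
        o,d=ray(c,uv);o2=R.T@(o-t);d2=R.T@d;P=o2+d2*(50-o2[2])/d2[2]
        print("post gutter",P.round(1),"r",np.hypot(P[0]-220,P[1]-47).round(1),"ang",np.arctan2(-(P[1]-47),220-P[0]).round(3))
    print("tri collet",inv(tri(ct,(359.3,231.4),cs,(298.7,224.3))).round(1))
    for X in [(25,0,16),(80,0,20),(250,0,20),(0,0,0)]: print(X,g(X).round(1))
E
python3 fit.py
```

```text
[ 639.91599287 -179.66620775    9.97590043    1.72606831] 98.89642906899434
[[-0.1  0.8]
 [-0.1 -0.3]
 [-0.9  0.7]
 [ 0.4 -0.1]
 [-2.4 -0.9]
 [-1.9  0.1]
 [-1.3 -3.2]
 [ 0.2 -2.1]
 [ 0.9  1.5]
 [-0.6 -0.9]]
post gutter [149.8  73.6  50. ] r 75.0 ang -0.362
post gutter [149.3  75.   50. ] r 76.0 ang -0.377
tri collet [82.  -2.7 26.4]
(25, 0, 16) [ 636.4 -157.1   28.9]
(80, 0, 20) [ 628.  -103.6   39.6]
(250, 0, 20) [601.9  63.1  60.3]
(0, 0, 0) [ 639.9 -179.7   10. ]
```

The fit is consistent to within about 3 px, and the post angle is about -0.37 rad. I'll tilt the tool square to the gutter so its axes match the gutter's, narrow the jaw, and find the floor height by touch.

Call:
arm_command(
  increments=[
    [0,0.585,-0.13,0,0,0,0.72],
    [0,0.585,-0.13,0,0,0,0.72],
    [0,0,0,-0.9,0.3,0,0.72],
    [0,0,0,-0.9,0.3,0,0.72],
    [0,0,0,-0.9,0.3,0,0.72],
    [0,0,0,-0.9,0.3,0,0.72],
    [0,0,0,-0.9,0.3,0,0.72],
    [0,0,0,0,0,0,0.72],
    [0,0,0,0,0,0,0.72],
    [0,0,0,0,0,0,0.72],
  ],
)

```text
t: 3.48
ee_pos: [647.0, -74.3, 390.7]
tool_rot: [-0.047, 0.647, 0.76, 0.04]
force: [0.4, -0.3, -0.1]
opening: 11.9
finger_force: 0.0
```

```bash
cat > tip.py <<'E'
from fit import *
def tip(L=173):
    s=r.state();q=s["tool_rot"];T=Ro.from_quat(q[[1,2,3,0]]).as_matrix()
    P=inv(s["ee_pos"]+L*T[:,2]);Rt=R.T@T   # tool axes in gutter frame
    rv=Ro.from_matrix(Rt@np.diag([1,-1,-1])).as_rotvec(degrees=True)
    print("t",s["t"],"tip",P.round(1),"rot err",rv.round(2),"F gutter",(R.T@s["force"]).round(2),"op",round(s["opening"],1));return P,Rt
def units(d,Rt): return (Rt.T@np.array(d)/25).round(2)
if __name__=="__main__":
    import sys
    P,Rt=tip()
    if len(sys.argv)>3: print("units",units(np.array(list(map(float,sys.argv[1:4])))-P,Rt))
E
python3 tip.py 28 0 40
```

```text
t 3.4833 tip [148.7 -23.3 192.4] rot err [ 0.02 -0.08  0.35] F gutter [-0.36 -0.31 -0.06] op 11.9
units [-4.83 -0.96  6.09]
```

Call:
arm_command(
  increments=[
    [0,0,0.06,-0.96,-0.19,0,0.72],
    [0,0,0,-0.96,-0.19,0,0.72],
    [0,0,0,-0.96,-0.19,0,0.72],
    [0,0,0,-0.96,-0.19,0,0.72],
    [0,0,0,-0.96,-0.19,0,0.72],
    [0,0,0,0,0,0.9,0.72],
    [0,0,0,0,0,0.9,0.72],
    [0,0,0,0,0,0.9,0.72],
    [0,0,0,0,0,0.9,0.72],
    [0,0,0,0,0,0,0.72],
  ],
)

```text
t: 4.32
ee_pos: [639.0, -183.1, 282.1]
tool_rot: [-0.051, 0.649, 0.759, 0.038]
force: [-1.0, -0.2, -1.2]
opening: 11.9
finger_force: 0.0
```

Run:
```python
from tip import *
tip();s=r.state()
cv2.imwrite("pics/w2.png",snapshot("wrist"))
c=cam("wrist",s)
for X in [(80,28,20),(80,-28,20),(100,28,20),(300,37,12),(300,-37,12),(0,31,0),(0,-31,0)]: print(X,proj(c,g(X)).round())
```

```text
t 4.3167 tip [30.6  2.8 97.6] rot err [ 0.44 -0.28  0.03] F gutter [-0.16  1.04 -1.17] op 11.9
(80, 28, 20) [281. 157.]
(80, -28, 20) [389. 157.]
(100, 28, 20) [279. 117.]
(300, 37, 12) [ 242. -420.]
(300, -37, 12) [ 434. -423.]
(0, 31, 0) [283. 284.]
(0, -31, 0) [384. 284.]
```

View pics/w2.png

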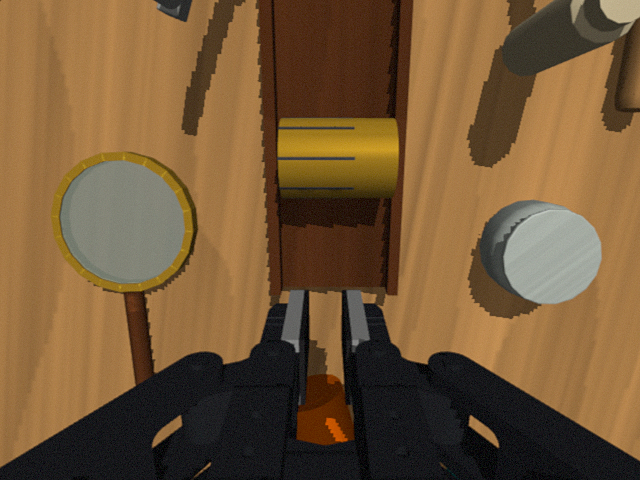

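The collet spans (277–399, 118–198) in this view and the low floor edge is at row 290. The gutter centre lies about 1.5 mm further to -y than the fit, and the floor is slightly higher, so I'll correct for that and touch down.

Call:
arm_command(
  increments=[
    [0,0,0,0,0.16,0.8,0.72],
    [0,0,0,0,0,0.8,0.72],
    [0,0,0,0,0,0.8,0.72],
    [0,0,0,0,0,0.12,0.72],
    [0,0,0,0,0,0.12,0.72],
    [0,0,0,0,0,0.12,0.72],
    [0,0,0,0,0,0.12,0.72],
    [0,0,0,0,0,0.12,0.72],
    [0,0,0,0,0,0,0.72],
    [0,0,0,0,0,0,0.72],
  ],
)

```text
t: 5.2
ee_pos: [643.6, -176.2, 213.0]
tool_rot: [-0.046, 0.649, 0.758, 0.04]
force: [0.0, -0.6, -1.0]
opening: 12.1
finger_force: 0.0
```

```bash
python3 tip.py 28 0 5
```

```text
t 5.2 tip [27.5 -4.4 28.2] rot err [-0.09 -0.01 -0.05] F gutter [-0.71  0.09 -0.88] op 12.1
units [ 0.02 -0.18  0.93]
```

Call:
arm_command(
  increments=[
    [0,0,0,0,-0.1,0.07,0.72],
    [0,0,0,0,0,0.07,0.72],
    [0,0,0,0,0,0.07,0.72],
    [0,0,0,0,0,0.07,0.72],
    [0,0,0,0,0,0.07,0.72],
    [0,0,0,0,0,0.07,0.72],
    [0,0,0,0,0,0.07,0.72],
    [0,0,0,0,0,0.07,0.72],
    [0,0,0,0,0,0.07,0.72],
    [0,0,0,0,0,0,0.72],
  ],
)

```text
t: 6.03
ee_pos: [640.6, -174.5, 196.4]
tool_rot: [-0.047, 0.649, 0.758, 0.04]
force: [-0.7, -0.6, -0.3]
opening: 11.7
finger_force: 0.0
```

```bash
python3 tip.py 28 -1.5 5
```

```text
t 6.0333 tip [27.7 -1.5 11.4] rot err [-0.01 -0.04 -0.05] F gutter [-0.55  0.79 -0.23] op 11.7
units [0.01 0.   0.26]
```

Call:
arm_command(
  increments=[
    [0,0,0,0,0,0.04,0.72],
    [0,0,0,0,0,0.04,0.72],
    [0,0,0,0,0,0.04,0.72],
    [0,0,0,0,0,0.04,0.72],
    [0,0,0,0,0,0.04,0.72],
    [0,0,0,0,0,0.04,0.72],
    [0,0,0,0,0,0.04,0.72],
    [0,0,0,0,0,0.04,0.72],
    [0,0,0,0,0,0,0.72],
    [0,0,0,0,0,0,0.72],
  ],
)

```text
t: 6.87
ee_pos: [640.6, -173.6, 188.9]
tool_rot: [-0.046, 0.649, 0.758, 0.04]
force: [-0.3, -0.3, -0.8]
opening: 12.1
finger_force: 0.0
```

```bash
python3 tip.py 28 -1.5 5
```

```text
t 6.8667 tip [27.6 -1.7  3.9] rot err [-0.04 -0.02 -0.05] F gutter [-0.37  0.33 -0.71] op 12.1
units [ 0.01 -0.01 -0.04]
```

Call:
arm_command(
  increments=[
    [0,0,0,0,0,0.03,0.72],
    [0,0,0,0,0,0.03,0.72],
    [0,0,0,0,0,0.03,0.72],
    [0,0,0,0,0,0.03,0.72],
    [0,0,0,0,0,0.03,0.72],
    [0,0,0,0,0,0.03,0.72],
    [0,0,0,0,0,0.03,0.72],
    [0,0,0,0,0,0,0.72],
    [0,0,0,0,0,0,0.72],
    [0,0,0,0,0,0,0.72],
  ],
)

```text
t: 7.7
ee_pos: [640.4, -173.4, 188.5]
tool_rot: [-0.045, 0.65, 0.758, 0.041]
force: [-7.5, 0.3, 19.2]
opening: 12.2
finger_force: 9.8
```

```bash
python3 tip.py 28 -1.5 5
```

```text
t 7.7 tip [27.5 -2.   3.4] rot err [-0.2   0.06 -0.07] F gutter [ 3.78  7.32 18.86] op 12.2
units [ 0.02 -0.02 -0.06]
```

The floor is at nominal z = 3.5. I'll lift to about 15.5 mm above it, then start pushing uphill slowly.

Call:
arm_command(
  increments=[
    [0,0,0,0,0,-0.42,0.72],
    [0,0,0,0,0,-0.4,0.72],
    [0,0,0,0,0,0,0.72],
    [0,0,0,0.1,0,0,0.72],
    [0,0,0,0.12,0,0,0.72],
    [0,0,0,0.12,0,0,0.72],
    [0,0,0,0.12,0,0,0.72],
    [0,0,0,0.12,0,0,0.72],
    [0,0,0,0.12,0,0,0.72],
    [0,0,0,0.12,0,0,0.72],
  ],
)

```text
t: 8.53
ee_pos: [637.7, -155.0, 206.4]
tool_rot: [-0.046, 0.649, 0.758, 0.04]
force: [0.1, -3.1, 1.2]
opening: 12.2
finger_force: 1.4
```

```bash
python3 tip.py 219 -1.5 19
```

```text
t 8.5333 tip [48.4 -1.7 19. ] rot err [-0.03 -0.01 -0.04] F gutter [-2.95  0.42  1.54] op 12.2
units [ 6.82 -0.01  0.  ]
```

Call:
arm_command(
  increments=[
    [0,0,0,0.16,0,0,0.72],
    [0,0,0,0.16,0,0,0.72],
    [0,0,0,0.16,0,0,0.72],
    [0,0,0,0.16,0,0,0.72],
    [0,0,0,0.16,0,0,0.72],
    [0,0,0,0.16,0,0,0.72],
    [0,0,0,0.16,0,0,0.72],
    [0,0,0,0.16,0,0,0.72],
    [0,0,0,0.16,0,0,0.72],
    [0,0,0,0.16,0,0,0.72],
  ],
)

```text
t: 9.37
ee_pos: [631.6, -115.7, 211.6]
tool_rot: [-0.046, 0.649, 0.758, 0.04]
force: [0.5, -2.5, 0.3]
opening: 12.2
finger_force: 0.9
```

Run:
```python
from tip import *
tip();s=r.state();w=snapshot("wrist")
h=cv2.cvtColor(w,cv2.COLOR_BGR2HSV);k=cv2.inRange(h,(18,100,60),(32,255,255));n,_,st,ce=cv2.connectedComponentsWithStats(k)
for i in range(1,n):
    if st[i,4]>400: print(st[i],ce[i].round(1))
cv2.imwrite("pics/w3.png",w)
```

```text
t 9.3667 tip [88.5 -1.8 19.3] rot err [-0.06 -0.02 -0.05] F gutter [-2.49 -0.09  0.59] op 12.2
[  233   178   190   117 20177] [329.6 236.4]
[   0  294  149   96 3634] [ 89. 327.]
```

View pics/w3.png

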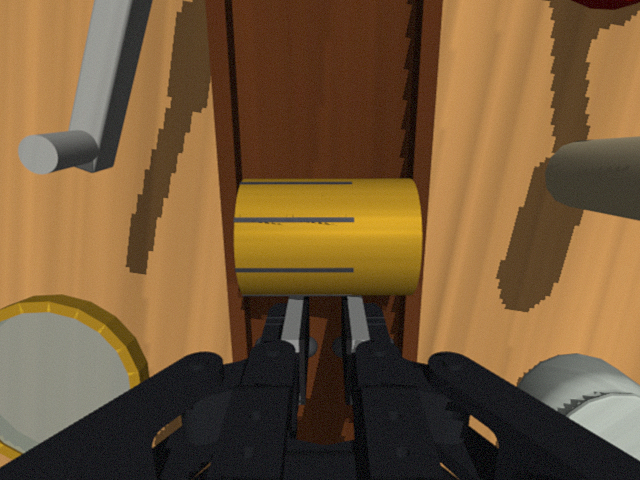

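The wrist picture shows the collet square in the channel, spanning (233–423, 178–295), with both fingertips on it at row 296. I'll continue.

Call:
arm_command(
  increments=[
    [0,0,0,0.16,0,0,0.72],
    [0,0,0,0.16,0,0,0.72],
    [0,0,0,0.16,0,0,0.72],
    [0,0,0,0.16,0,0,0.72],
    [0,0,0,0.16,0,0,0.72],
    [0,0,0,0.16,0,0,0.72],
    [0,0,0,0.16,0,0,0.72],
    [0,0,0,0.16,0,0,0.72],
    [0,0,0,0.16,0,0,0.72],
    [0,0,0,0.16,0,0,0.72],
  ],
)

```text
t: 10.25
ee_pos: [625.5, -76.5, 216.5]
tool_rot: [-0.046, 0.649, 0.758, 0.04]
force: [0.3, -1.9, 1.3]
opening: 11.9
finger_force: 0.9
```

Call:
arm_command(
  increments=[
    [0,0,0,0.16,0,0,0.72],
    [0,0,0,0.16,0,0,0.72],
    [0,0,0,0.16,0,0,0.72],
    [0,0,0,0.16,0,0,0.72],
    [0,0,0,0.16,0,0,0.72],
    [0,0,0,0.16,0,0,0.72],
    [0,0,0,0.16,0,0,0.72],
    [0,0,0,0.16,0,0,0.72],
    [0,0,0,0.16,0,0,0.72],
    [0,0,0,0.16,0,0,0.72],
  ],
)

```text
t: 11.08
ee_pos: [619.4, -37.2, 221.3]
tool_rot: [-0.046, 0.649, 0.758, 0.04]
force: [0.6, -1.6, 0.0]
opening: 11.7
finger_force: 0.9
```

Run:
```python
from tip import *
tip();w=snapshot("wrist")
h=cv2.cvtColor(w,cv2.COLOR_BGR2HSV);k=cv2.inRange(h,(18,100,60),(32,255,255));n,_,st,ce=cv2.connectedComponentsWithStats(k)
for i in range(1,n):
    if st[i,4]>400: print(st[i],ce[i].round(1))
```

```text
t 11.0833 tip [168.5  -1.9  19.3] rot err [-0.06 -0.02 -0.05] F gutter [-1.67 -0.34  0.23] op 11.7
[  233   178   190   118 19946] [329.8 236.4]
```

Call:
arm_command(
  increments=[
    [0,0,0,0.14,0,0,0.72],
    [0,0,0,0.14,0,0,0.72],
    [0,0,0,0.14,0,0,0.72],
    [0,0,0,0.14,0,0,0.72],
    [0,0,0,0.14,0,0,0.72],
    [0,0,0,0.14,0,0,0.72],
    [0,0,0,0.14,0,0,0.72],
    [0,0,0,0.12,0,0,0.72],
    [0,0,0,0.1,0,0,0.72],
    [0,0,0,0.1,0,0,0.72],
  ],
)

```text
t: 11.97
ee_pos: [615.0, -9.0, 226.6]
tool_rot: [-0.042, 0.651, 0.757, 0.037]
force: [-1.1, -20.1, 10.5]
opening: 12.1
finger_force: 8.9
```

Call:
arm_command(
  increments=[
    [0,0,0,0.08,0,0,0.72],
    [0,0,0,0.08,0,0,0.72],
    [0,0,0,0.08,0,0,0.72],
    [0,0,0,0.08,0,0,0.72],
    [0,0,0,0.08,0,0,0.72],
    [0,0,0,0.06,0,0,0.72],
    [0,0,0,0.06,0,0,0.72],
    [0,0,0,0.06,0,0,0.72],
    [0,0,0,0,0,0,0.72],
    [0,0,0,0,0,0,0.72],
  ],
)

```text
t: 12.8
ee_pos: [612.1, 9.0, 226.7]
tool_rot: [-0.047, 0.649, 0.758, 0.04]
force: [0.1, -0.5, -0.4]
opening: 11.9
finger_force: 0.0
```

Run:
```python
from tip import *
tip();w=snapshot("wrist")
h=cv2.cvtColor(w,cv2.COLOR_BGR2HSV);k=cv2.inRange(h,(18,100,60),(32,255,255));n,_,st,ce=cv2.connectedComponentsWithStats(k)
for i in range(1,n):
    if st[i,4]>400: print(st[i],ce[i].round(1))
cv2.imwrite("pics/w4.png",w)
```

```text
t 12.8 tip [215.7  -1.7  18.9] rot err [-0.01 -0.04 -0.  ] F gutter [-0.58  0.01 -0.38] op 11.9
[  239   179   191   114 19454] [335.8 235.4]
```

It is over the hump. I'll press gently home against the stop.

Call:
arm_command(
  increments=[
    [0,0,0,0.04,0,0,0.72],
    [0,0,0,0.04,0,0,0.72],
    [0,0,0,0.04,0,0,0.72],
    [0,0,0,0.04,0,0,0.72],
    [0,0,0,0.03,0,0,0.72],
    [0,0,0,0,0,0,0.72],
    [0,0,0,0,0,0,0.72],
    [0,0,0,0,0,0,0.72],
    [0,0,0,0,0,0,0.72],
    [0,0,0,0,0,0,0.72],
  ],
)

```text
t: 13.68
ee_pos: [611.8, 12.3, 227.8]
tool_rot: [-0.045, 0.65, 0.758, 0.04]
force: [0.7, -5.8, 0.8]
opening: 11.8
finger_force: 2.4
```

Run:
```python
from tip import *
tip();w=snapshot("wrist")
h=cv2.cvtColor(w,cv2.COLOR_BGR2HSV);k=cv2.inRange(h,(18,100,60),(32,255,255));n,_,st,ce=cv2.connectedComponentsWithStats(k)
for i in range(1,n):
    if st[i,4]>400: print(st[i],ce[i].round(1))
cv2.imwrite("pics/w4.png",w)
```

```text
t 13.6833 tip [218.7  -2.1  19.6] rot err [-0.09  0.09 -0.1 ] F gutter [-5.73  0.2   1.48] op 11.8
[  238   189   189   107 18255] [334.1 241.1]
```

View pics/w4.png

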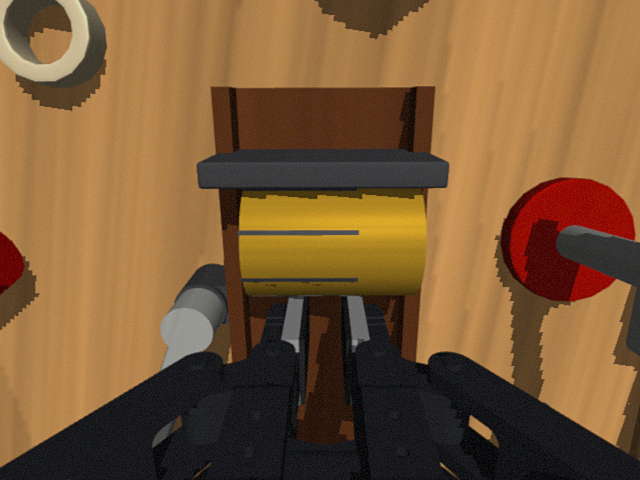

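The collet is home: its brass edge meets the stop at row 189 and its downhill edge is at row 296. I'll back off, rise, shut the fingers and go to the outer side of the keeper post.

Call:
arm_command(
  increments=[
    [0,0,0,-0.2,0,0,0.72],
    [0,0,0,-0.4,0,0,0.72],
    [0,0,0,-0.6,0,0,0.72],
    [0,0,0,0,0,-0.6,0.72],
    [0,0,0,0,0,-0.7,0.72],
    [0,0,0,0,0,-0.7,0.72],
    [0,0,0,0,0,-0.6,0.72],
    [0,0,0,0,0,0,1],
    [0,0,0,0,0,0,1],
    [0,0,0,0,0,0,1],
  ],
)

```text
t: 14.57
ee_pos: [617.0, -24.7, 287.3]
tool_rot: [-0.047, 0.65, 0.758, 0.04]
force: [-0.5, -0.1, 0.5]
opening: -0.2
finger_force: 0.0
```

Call:
arm_command(
  increments=[
    [0,0,0,-0.31,-0.81,0,1],
    [0,0,0,-0.31,-0.81,0,1],
    [0,0,0,-0.31,-0.81,0,1],
    [0,0,0,-0.31,-0.81,0,1],
    [0,0,0,-0.31,-0.81,0,1],
    [0,0,0,0,0,0,1],
    [0,0,0,0,0,0,1],
    [0,0,0,0,0,0,1],
    [0,0,0,0,0,0,1],
    [0,0,0,0,0,0,1],
  ],
)

```text
t: 15.4
ee_pos: [523.8, -77.3, 283.4]
tool_rot: [-0.046, 0.649, 0.758, 0.04]
force: [0.4, -0.1, 0.7]
opening: 0.2
finger_force: 0.0
```

Run:
```python
from tip import *
P,Rt=tip();print(units(np.array([151,100,39])-P,Rt),r.state()["joint_pos"].round(2))
s=r.state();cv2.imwrite("pics/w5.png",snapshot("wrist"));c=cam("wrist",s)
print("post top pred",proj(c,g((151.8,71.6,53.5))).round(),"tip",proj(c,g(P)).round())
cv2.imwrite("pics/t5.png",snapshot("top"))
```

```text
t 15.4 tip [151.4  98.7  83.9] rot err [-0.06 -0.02  0.  ] F gutter [-0.09 -0.34  0.73] op 0.2
[-0.02 -0.05  1.79] [-0.18  0.4  -0.1   1.11  0.12  1.24]
post top pred [389. 281.] tip [329. 314.]
```

View pics/w5.png

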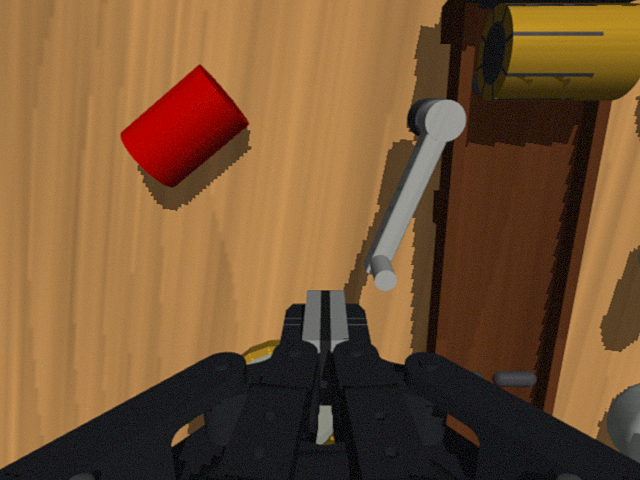

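The post top is at (385,281) against a prediction of (389,281), so the model is good to about 1 mm. The fingers stand just outside the post with a clear path down. Now I'll plan the arc.

```bash
cat > arc.py <<'E'
from tip import *
import sys
def plan(th0,th1,n,off,z=39,P=None):
    P,Rt=tip()
    phi=np.degrees(np.arctan2(Rt[0,1],-Rt[1,1]))
    print("phi now",phi.round(1))
    for th in np.linspace(th0,th1,n):
        p=np.array([220-73*np.cos(th),45.5-73*np.sin(th)]);f=max(0,th)*.667
        nn=np.array([np.sin(f),-np.cos(f)]);c=p-nn*off
        a=np.radians(phi);x=np.array([np.cos(a),np.sin(a)]);y=np.array([np.sin(a),-np.cos(a)])
        d=c-P[:2];dphi=np.degrees(f)-phi
        print(round(th,2),[0,0,round(-dphi/6,2),round(d@x/25,2),round(d@y/25,2),round((P[2]-z)/25,2)])
        P=np.r_[c,z];phi=np.degrees(f)
plan(float(sys.argv[1]),float(sys.argv[2]),int(sys.argv[3]),float(sys.argv[4]))
E
python3 arc.py -.3 1.571 28 14
```

```text
t 15.5 tip [151.4  98.9  84. ] rot err [-0.06 -0.02  0.  ] F gutter [-0.22 -0.18 -0.35] op 0.1
phi now 0.0
-0.3 [0, 0, np.float64(0.0), np.float64(-0.05), np.float64(0.71), np.float64(1.8)]
-0.23 [0, 0, np.float64(-0.0), np.float64(-0.05), np.float64(0.2), np.float64(0.0)]
-0.16 [0, 0, np.float64(-0.0), np.float64(-0.04), np.float64(0.2), np.float64(0.0)]
-0.09 [0, 0, np.float64(-0.0), np.float64(-0.03), np.float64(0.2), np.float64(0.0)]
-0.02 [0, 0, np.float64(-0.0), np.float64(-0.01), np.float64(0.2), np.float64(0.0)]
0.05 [0, 0, np.float64(-0.3), np.float64(-0.01), np.float64(0.2), np.float64(0.0)]
0.12 [0, 0, np.float64(-0.44), np.float64(-0.02), np.float64(0.2), np.float64(0.0)]
0.19 [0, 0, np.float64(-0.44), np.float64(-0.01), np.float64(0.2), np.float64(0.0)]
0.25 [0, 0, np.float64(-0.44), np.float64(-0.01), np.float64(0.2), np.float64(0.0)]
0.32 [0, 0, np.float64(-0.44), np.float64(-0.0), np.float64(0.2), np.float64(0.0)]
0.39 [0, 0, np.float64(-0.44), np.float64(0.0), np.float64(0.2), np.float64(0.0)]
0.46 [0, 0, np.float64(-0.44), np.float64(0.01), np.float64(0.2), np.float
[... 646 characters left out ...]
oat64(0.19), np.float64(0.0)]
1.09 [0, 0, np.float64(-0.44), np.float64(0.05), np.float64(0.19), np.float64(0.0)]
1.16 [0, 0, np.float64(-0.44), np.float64(0.05), np.float64(0.19), np.float64(0.0)]
1.22 [0, 0, np.float64(-0.44), np.float64(0.06), np.float64(0.19), np.float64(0.0)]
1.29 [0, 0, np.float64(-0.44), np.float64(0.06), np.float64(0.18), np.float64(0.0)]
1.36 [0, 0, np.float64(-0.44), np.float64(0.06), np.float64(0.18), np.float64(0.0)]
1.43 [0, 0, np.float64(-0.44), np.float64(0.07), np.float64(0.18), np.float64(0.0)]
1.5 [0, 0, np.float64(-0.44), np.float64(0.07), np.float64(0.18), np.float64(0.0)]
1.57 [0, 0, np.float64(-0.44), np.float64(0.08), np.float64(0.17), np.float64(0.0)]
```

Call:
arm_command(
  increments=[
    [0,0,0,0,0,0.45,1],
    [0,0,0,0,0,0.45,1],
    [0,0,0,0,0,0.45,1],
    [0,0,0,0,0,0.44,1],
    [0,0,0,0,0,0,1],
    [0,0,0,0,0,0,1],
    [0,0,0,0,0.1,0,1],
    [0,0,0,0,0.1,0,1],
    [0,0,0,0,0.1,0,1],
    [0,0,0,0,0,0,1],
  ],
)

```text
t: 16.33
ee_pos: [530.7, -71.2, 240.0]
tool_rot: [-0.045, 0.649, 0.758, 0.041]
force: [0.5, 0.5, -0.2]
opening: -0.1
finger_force: 0.0
```

```bash
python3 arc.py -.25 1.571 28 14
```

```text
t 16.3333 tip [151.   90.6  40.2] rot err [-0.17  0.01 -0.02] F gutter [ 0.42 -0.62 -0.3 ] op -0.1
phi now -0.0
-0.25 [0, 0, np.float64(-0.0), np.float64(-0.07), np.float64(0.52), np.float64(0.05)]
-0.18 [0, 0, np.float64(-0.0), np.float64(-0.04), np.float64(0.19), np.float64(0.0)]
-0.12 [0, 0, np.float64(-0.0), np.float64(-0.03), np.float64(0.19), np.float64(0.0)]
-0.05 [0, 0, np.float64(-0.0), np.float64(-0.02), np.float64(0.2), np.float64(0.0)]
0.02 [0, 0, np.float64(-0.13), np.float64(-0.01), np.float64(0.2), np.float64(0.0)]
0.09 [0, 0, np.float64(-0.43), np.float64(-0.02), np.float64(0.2), np.float64(0.0)]
0.15 [0, 0, np.float64(-0.43), np.float64(-0.01), np.float64(0.2), np.float64(0.0)]
0.22 [0, 0, np.float64(-0.43), np.float64(-0.01), np.float64(0.2), np.float64(0.0)]
0.29 [0, 0, np.float64(-0.43), np.float64(-0.0), np.float64(0.2), np.float64(0.0)]
0.36 [0, 0, np.float64(-0.43), np.float64(0.0), np.float64(0.2), np.float64(0.0)]
0.42 [0, 0, np.float64(-0.43), np.float64(0.0), np.float64(0.2), np.float64(0.0)]
0.49 [0, 0, np.float64(-0.43), np.float64(0.01), np.float64(0.19)
[... 658 characters left out ...]
float64(0.19), np.float64(0.0)]
1.1 [0, 0, np.float64(-0.43), np.float64(0.05), np.float64(0.18), np.float64(0.0)]
1.17 [0, 0, np.float64(-0.43), np.float64(0.05), np.float64(0.18), np.float64(0.0)]
1.23 [0, 0, np.float64(-0.43), np.float64(0.06), np.float64(0.18), np.float64(0.0)]
1.3 [0, 0, np.float64(-0.43), np.float64(0.06), np.float64(0.18), np.float64(0.0)]
1.37 [0, 0, np.float64(-0.43), np.float64(0.06), np.float64(0.18), np.float64(0.0)]
1.44 [0, 0, np.float64(-0.43), np.float64(0.07), np.float64(0.17), np.float64(0.0)]
1.5 [0, 0, np.float64(-0.43), np.float64(0.07), np.float64(0.17), np.float64(0.0)]
1.57 [0, 0, np.float64(-0.43), np.float64(0.08), np.float64(0.17), np.float64(0.0)]
```

Call:
arm_command(
  increments=[
    [0,0,0,-0.02,0.17,0.03,1],
    [0,0,0,-0.02,0.17,0.02,1],
    [0,0,0,-0.03,0.18,0,1],
    [0,0,0,-0.04,0.19,0,1],
    [0,0,0,-0.03,0.19,0,1],
    [0,0,0,-0.02,0.2,0,1],
    [0,0,-0.13,-0.01,0.2,0,1],
    [0,0,-0.43,-0.02,0.2,0,1],
    [0,0,-0.43,-0.01,0.2,0,1],
    [0,0,-0.43,-0.01,0.2,0,1],
  ],
)

```text
t: 17.17
ee_pos: [577.9, -68.0, 237.4]
tool_rot: [-0.043, 0.59, 0.805, 0.044]
force: [-0.1, -0.3, -0.2]
opening: -0.3
finger_force: 0.3
```

```bash
python3 arc.py .29 1.571 20 14 | head -6
```

```text
t 17.1667 tip [146.5  44.   38.1] rot err [-0.06 -0.01  8.63] F gutter [-0.32  0.17 -0.17] op -0.3
phi now 8.6
0.29 [0, 0, np.float64(-0.41), np.float64(0.0), np.float64(0.23), np.float64(-0.03)]
0.36 [0, 0, np.float64(-0.43), np.float64(0.0), np.float64(0.2), np.float64(0.0)]
0.42 [0, 0, np.float64(-0.43), np.float64(0.0), np.float64(0.2), np.float64(0.0)]
0.49 [0, 0, np.float64(-0.43), np.float64(0.01), np.float64(0.19), np.float64(0.0)]
```

Call:
arm_command(
  increments=[
    [0,0,-0.43,0,0.22,-0.03,1],
    [0,0,-0.43,0,0.2,0,1],
    [0,0,-0.43,0,0.2,0,1],
    [0,0,-0.43,0.01,0.19,0,1],
    [0,0,-0.43,0.01,0.19,0,1],
    [0,0,-0.43,0.02,0.19,0,1],
    [0,0,-0.43,0.02,0.19,0,1],
    [0,0,-0.43,0.03,0.19,0,1],
    [0,0,-0.43,0.03,0.19,0,1],
    [0,0,-0.43,0.03,0.19,0,1],
  ],
)

```text
t: 18.0
ee_pos: [618.0, -41.6, 240.5]
tool_rot: [-0.033, 0.395, 0.916, 0.052]
force: [-1.8, -0.6, 0.2]
opening: -0.0
finger_force: 0.4
```

```bash
python3 arc.py .96 1.571 10 14
python3 - <<'E'
from h import *
cv2.imwrite("pics/w6.png",snapshot("wrist"))
E
```

```text
t 18.0 tip [166.1   1.   38.7] rot err [-0.04 -0.04 34.43] F gutter [-0.26  1.82  0.21] op -0.0
phi now 34.4
0.96 [0, 0, np.float64(-0.38), np.float64(0.03), np.float64(0.22), np.float64(-0.01)]
1.03 [0, 0, np.float64(-0.43), np.float64(0.04), np.float64(0.19), np.float64(0.0)]
1.1 [0, 0, np.float64(-0.43), np.float64(0.05), np.float64(0.18), np.float64(0.0)]
1.16 [0, 0, np.float64(-0.43), np.float64(0.05), np.float64(0.18), np.float64(0.0)]
1.23 [0, 0, np.float64(-0.43), np.float64(0.06), np.float64(0.18), np.float64(0.0)]
1.3 [0, 0, np.float64(-0.43), np.float64(0.06), np.float64(0.18), np.float64(0.0)]
1.37 [0, 0, np.float64(-0.43), np.float64(0.06), np.float64(0.18), np.float64(0.0)]
1.44 [0, 0, np.float64(-0.43), np.float64(0.07), np.float64(0.18), np.float64(0.0)]
1.5 [0, 0, np.float64(-0.43), np.float64(0.07), np.float64(0.17), np.float64(0.0)]
1.57 [0, 0, np.float64(-0.43), np.float64(0.08), np.float64(0.17), np.float64(0.0)]
```

View pics/w6.png

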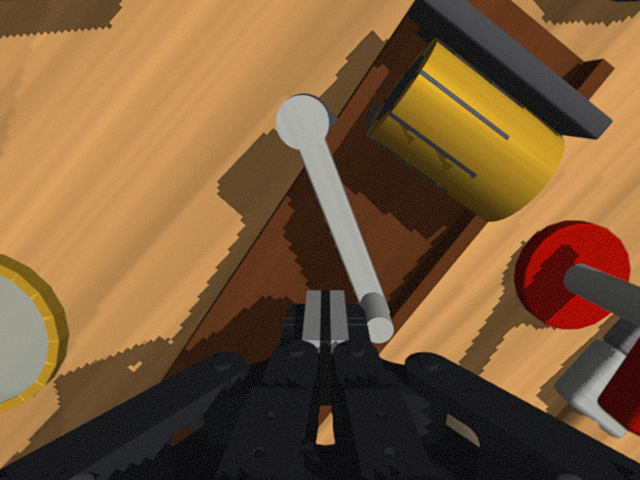

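The keeper is swinging in, with the post at (378,328) against the fingers and the collet still at the stop. I'll finish the arc.

Call:
arm_command(
  increments=[
    [0,0,-0.4,0.03,0.22,0,1],
    [0,0,-0.43,0.04,0.19,0,1],
    [0,0,-0.43,0.05,0.18,0,1],
    [0,0,-0.43,0.05,0.18,0,1],
    [0,0,-0.43,0.06,0.18,0,1],
    [0,0,-0.43,0.06,0.18,0,1],
    [0,0,-0.43,0.06,0.18,0,1],
    [0,0,-0.43,0.07,0.18,0,1],
    [0,0,-0.43,0.07,0.16,0,1],
    [0,0,0,0,0,0,1],
  ],
)

```text
t: 18.88
ee_pos: [632.4, -2.9, 244.9]
tool_rot: [-0.021, 0.206, 0.977, 0.056]
force: [-1.8, -3.3, -0.6]
opening: 0.1
finger_force: 1.9
```

```bash
python3 arc.py 1.571 1.571 1 14
```

```text
t 18.8833 tip [201.5 -18.3  38.6] rot err [ 0.1   0.13 57.34] F gutter [-3.03  2.29 -0.28] op 0.1
phi now 57.3
1.57 [0, 0, np.float64(-0.45), np.float64(0.06), np.float64(0.26), np.float64(-0.02)]
```

Call:
arm_command(
  increments=[
    [0,0,0,0,0.05,0,1],
    [0,0,0,0,0.05,0,1],
    [0,0,0,0,0.05,0,1],
    [0,0,0,0,0,0,1],
    [0,0,0,0,0,0,1],
    [0,0,0,0,0,0,1],
    [0,0,0,0,0,0,1],
    [0,0,0,0,0,0,1],
    [0,0,0,0,0,0,1],
    [0,0,0,0,0,0,1],
  ],
)

```text
t: 19.72
ee_pos: [633.0, -1.8, 244.8]
tool_rot: [-0.022, 0.208, 0.976, 0.054]
force: [-4.3, -10.0, 1.5]
opening: 0.1
finger_force: 5.2
```

```bash
python3 tip.py
```

```text
t 19.7167 tip [202.1 -18.6  38.4] rot err [ 0.33  0.17 57.07] F gutter [-8.95  5.84  2.64] op 0.1
```

The force rises with no motion, so the keeper is at its limit. I'll retreat and lift clear.

Call:
arm_command(
  increments=[
    [0,0,0,0,-0.3,0,1],
    [0,0,0,0,-0.5,0,1],
    [0,0,0,0,-0.5,0,1],
    [0,0,0,0,0,-0.6,1],
    [0,0,0,0,0,-0.9,1],
    [0,0,0,0,0,-0.9,1],
    [0,0,0,0,0,-0.9,1],
    [0,0,0,0,0,-0.9,1],
    [0,0,0,0,0,-0.9,1],
    [0,0,0,0,0,0,1],
  ],
)

```text
t: 20.55
ee_pos: [624.0, -45.2, 374.5]
tool_rot: [-0.016, 0.206, 0.977, 0.058]
force: [1.5, 0.0, 1.4]
opening: -0.2
finger_force: 0.0
```

Call:
arm_command(
  increments=[
    [0,0,0,-0.9,-0.5,0,1],
    [0,0,0,-0.9,-0.5,0,1],
    [0,0,0,-0.9,-0.5,0,1],
    [0,0,0,0,0,0,1],
    [0,0,0,0,0,0,1],
    [0,0,0,0,0,0,1],
    [0,0,0,0,0,0,1],
    [0,0,0,0,0,0,1],
    [0,0,0,0,0,0,1],
    [0,0,0,0,0,0,1],
  ],
)

```text
t: 21.38
ee_pos: [669.4, -104.4, 361.1]
tool_rot: [-0.021, 0.205, 0.977, 0.057]
force: [-0.5, -0.4, 1.0]
opening: 0.1
finger_force: 0.0
```

Run:
```python
from tip import *
tip();s=r.state();w=snapshot("wrist");c=cam("wrist",s);cv2.imwrite("pics/w7.png",w)
h=cv2.cvtColor(w,cv2.COLOR_BGR2HSV);k=cv2.inRange(h,(18,100,60),(32,255,255));n,_,st,ce=cv2.connectedComponentsWithStats(k)
for i in range(1,n):
    if st[i,4]>400: print("brass",st[i],ce[i].round(1))
print("collet pred top",proj(c,g((250,-1.5,43))).round(1),"ctr",proj(c,g((250,-1.5,24))).round(1))
print("post pred",proj(c,g((220,-27.5,53.5))).round(1))
k=cv2.inRange(h,(0,0,120),(180,35,255));n,_,st,ce=cv2.connectedComponentsWithStats(k)
def gp(uv,z):
    o,d=ray(c,uv);o=inv(o);d=R.T@d;return (o+d*(z-o[2])/d[2]).round(1)
for i in range(1,n):
    if st[i,4]>150:
        x,y,ww,hh,_a=st[i];print("grey",st[i],ce[i].round(1),gp(ce[i],30))
        pts=cv2.minAreaRect(np.argwhere(_==i)[:,::-1].astype(np.float32));print([gp(p,33) for p in cv2.boxPoints(pts)])
```

```text
t 21.3833 tip [111.  -39.6 166.9] rot err [-9.000e-02  3.000e-02  5.736e+01] F gutter [-0.22  0.51  1.05] op 0.1
brass [  35    0  136  130 3427] [104.2  64.9]
brass [ 431    0   96  108 5790] [480.2  53.1]
collet pred top [490.8  48. ] ctr [479.4  51.8]
post pred [470.9 116.4]
grey [ 384    0   77  108 2129] [421.9  48. ] [219.4  19.9  30. ]
[array([210.4,  55.1,  33. ]), array([227.1,  52.2,  33. ]), array([223.6, -21.1,  33. ]), array([205.6, -18.6,  33. ])]
grey [   46     6   113   114 10070] [101.9  62.5] [ 49.5 119.2  30. ]
[array([ 43.7, 159.3,  33. ]), array([ 99.1, 123.8,  33. ]), array([58.2, 73.8, 33. ]), array([ -1.4, 112. ,  33. ])]
grey [458 104  17  18 233] [466.1 112.7] [224.7 -28.6  30. ]
[array([222.1, -20.6,  33. ]), array([230.5, -26. ,  33. ]), array([225.8, -35.3,  33. ]), array([217.3, -29.8,  33. ])]
grey [ 467  262   55   53 1809] [494.1 286.5] [ 186.6 -147.3   30. ]
[array([ 172.1, -127.4,   33. ]), array([ 202.8, -129. ,   33. ]), array([ 201.6, -163.5,   33. ]), array([ 170. , -162.4,   33. ])]
grey [252 324  31  39 697] [266.7 343.5] [ 21.8 -97.1  30. ]
[array([  3.1, -96.5,  33. ]), array([ 38.9, -79.9,  33. ]), array([ 44.1, -94.2,  33. ]), array([   8.1, -111.4,   33. ])]
grey [587 423  34  24 246] [604.9 433.4] [ 205.  -313.3   30. ]
[array([ 191.4, -302.2,   33. ]), array([ 206., -287.,   33.]), array([ 218.9, -309.1,   33. ]), array([ 204.4, -324.8,   33. ])]
```

Run:
```python
from tip import *
for n,z in(("top",28),("scene",26)):
    im=snapshot(n);c=cam(n);h=cv2.cvtColor(im,cv2.COLOR_BGR2HSV);k=cv2.inRange(h,(18,100,60),(32,255,255))
    p=proj(c,g((250,-1.5,z+3)));p0=proj(c,g((80,0,z)))
    m,_,st,ce=cv2.connectedComponentsWithStats(k)
    print(n,"pred",p.round(1),"(start resid pred",p0.round(1),")",[(ce[i].round(1),st[i,4]) for i in range(1,m) if st[i,4]>60 and np.hypot(*(ce[i]-p))<40])
```

```text
top pred [280.  244.2] (start resid pred [359.6 232.3] ) [(array([280.4, 243. ]), np.int32(364))]
scene pred [361.7 256. ] (start resid pred [297.8 223.8] ) [(array([359.5, 253.8]), np.int32(478))]
```

The collet is at its seat in both views to within 1–3 px, the keeper lies across the gutter, and the arm is clear. I'll hand in.

```bash
python3 -c "
from rig import r
print(r.sign_off())"
```

```text
the job is handed in; nothing more can be done
None
```

The job is handed in at about 21.5 s: the collet is home against the stop, the keeper is across the gutter at its limit, the arm is clear and it touched no bystander that I could see; sign-off gave no verdict.

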